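Mount the fired heads on the display board

ROBOT

A 6-joint arm with a two-finger parallel gripper is mounted at the origin on the work surface. World frame = base frame: x ahead of the robot, y to its left, z up, the work surface at z = 0. Lengths are in m, angles in rad, forces in N, time in s.
With the tool pointing down it reaches from about 0.4 to 0.825 m from the base axis. Payload 7 kg.
Tool frame: the origin (TCP) lies between the finger pads; the fingertips stand 8 mm ahead of it and the grasp point (between the pads) lies 11 mm behind it (arm.finger_overhang is the distance from the TCP to the fingertips, in m); z points along the fingers, y is the line along which they close (so a half turn about z gives the same grasp; the last joint's range is limited). The gripper opens to 88 mm and grips with 3 to 60 N. Pads are 19 mm wide; open, the fingers measure 130 mm over their backs; the gripper's body (78 mm by 193 mm) begins 47 mm behind the grasp point.
Start: joints at [1.563, 0.359, 0.012, 0, -1.224, -0.288], TCP at [0.197, 0.646, 0.235] pointing down, gripper open.
Joint ranges: [-3.07, 3.07], [-1.43, 2.12], [-1.02, 1.25], [-3.03, 1.67], [-3.05, -0], [-3.03, 3.03]. Speed limits (rad/s): [2.39, 2.39, 3.01, 3.14, 3.14, 3.14].

INTERFACE

Orientations are given as [roll, pitch, yaw] about the fixed x, y, z axes, in that order (R = Rz(yaw) Ry(pitch) Rx(roll)).
In Python, from station import arm gives the robot as it stands.
- The arm moves only by the tool move_arm, never from a script. Its argument "rows" is text: rows parted by semicolons, each of 7 numbers parted by spaces: the turn, a rotation vector about the tool's x, y, z in degrees, then the shift along the tool's x, y, z in m, then the finger opening in m, from 0 to 0.0876. A call has 1 to 8 rows; each row shifts and turns the commanded pose from where the row before left it, along the tool's axes as they then stand; what a row does not reach is not made up. A row lasts 1/8 s, in which the tool goes at most 62.5 mm and 10.7 degrees, less where a joint would pass 70% of its speed; a pose out of reach is approached as far as the arm can. A call is refused whole if a number of a shift passes 0.0625 or a number of a turn 10.7, either way. A call with a gripper value outside its range is refused whole. The fingers move at their own pace and stop on an object; "squeeze" is the grip in N (left out, the last holds). Time passes only in rows, so rows that do not move let the fingers close. It gives the time, the measured TCP pose, the force, the opening and the grip force at its end, in the units of the state.
- arm.get_state(): the state, without advancing time (a new reading comes with each control period).
- arm.grab_frame(name): name is "side" or "top" or "wrist"; returns (picture, depth): 420x560x3 uint8, blue, green, red; 420x560 float32, m along the optical axis (not along the pixel's ray), 0 where there is no reading.
- arm.camera_model(name): a dict with "mtx" (3x3 intrinsics, pixels), "k1" (the pictures are not rectified: a ray, as slopes to the right and down, at radius r is drawn at 1 + k1 r^2 times it, then the intrinsics apply), "camera_from_world" (4x4, takes a point from world to camera coordinates); the wrist camera has in their place "mount" (4x4, takes a point from camera to tool coordinates, whose origin is the TCP and whose axes are the flange's). Camera axes: x right, y down, z forward; pixel columns grow to the right and rows downward; lengths in m; the calibration is good to about 2 mm. A picture is of the moment at which its call begins: read the wrist's pose just before it. camera_model takes no time and is no camera call.
- arm.job_done(): hands the job in; it is judged then, once.
The state is a dict: "t": time; "q": joint angles; "qd": joint speeds; "joint_efforts": joint torques, N m; "eef_pos": TCP position; "ee_rot": TCP orientation; "force": force on the tool from outside, world axes, zero at the start; "moment": the same for the moment, N m; "width": finger opening in m; "gripper_force": force on a finger pad.
Only numpy, scipy, OpenCV 4.12 (cv2) and the standard library are available. Lean on these libraries where they do the work, as an engineer would, in place of code of your own. Each camera call takes 0.05 s, during which the arm holds its last target. There are 200 camera calls.

TASK

Set up the display of fired clay heads: stand the three pedestals upright in the three sockets of the dark board, their tapered feet fully home (any pedestal in any socket). Pull open the cabinet drawer and mount every head that is in it on a pedestal of its own, its steel rod pushed down the hole until the collar rests on the wood, facing any way. When all the heads are mounted, shut the drawer fully, and leave the tool pot, the lump of clay and the jar where they are.

Things in the scene. Friction and masses are not known exactly. Their poses are not given: they have to be found in the camera images.
- ped1_block (a point): Pedestal, 72 mm high, 0.45 kg, starts standing loose on the table: dark steel round foot 26 mm high, tapering from 42 mm diameter (bottom) to 55 mm; on it a square wooden block 52 x 52 x 46 mm with a 15 mm hole down through it. Point: centre of the block, 49 mm above the foot's underside, 23 mm below the top; z up along the hole, x and y square to the block's sides.
- ped2_block (a point): Pedestal, 72 mm high, 0.45 kg, starts standing loose on the table: dark steel round foot 26 mm high, tapering from 42 mm diameter (bottom) to 55 mm; on it a square wooden block 52 x 52 x 46 mm with a 15 mm hole down through it. Point: centre of the block, 49 mm above the foot's underside, 23 mm below the top; z up along the hole, x and y square to the block's sides.
- ped3_block (a point): Pedestal, 72 mm high, 0.45 kg, starts standing loose on the table: dark steel round foot 26 mm high, tapering from 42 mm diameter (bottom) to 55 mm; on it a square wooden block 52 x 52 x 46 mm with a 15 mm hole down through it. Point: centre of the block, 49 mm above the foot's underside, 23 mm below the top; z up along the hole, x and y square to the block's sides.
- head1_mid (a point): Fired clay head (absent: None), about 0.16 kg, 75 mm tall, round: straight sides 46 mm in diameter from 31 to 64 mm above the underside of its 40 mm wide collar; below the collar a steel rod 12 mm thick, 38 mm long, tip tapered. Point: on the axis, 48 mm above the collar's underside; z up. When mounted it is 71 mm above the centre of the pedestal's block.
- head2_mid (a point): Fired clay head (absent: None), about 0.16 kg, 75 mm tall, round: straight sides 46 mm in diameter from 31 to 64 mm above the underside of its 40 mm wide collar; below the collar a steel rod 12 mm thick, 38 mm long, tip tapered. Point: on the axis, 48 mm above the collar's underside; z up. When mounted it is 71 mm above the centre of the pedestal's block.
- head3_mid (a point): Fired clay head (absent: None), about 0.16 kg, 75 mm tall, round: straight sides 46 mm in diameter from 31 to 64 mm above the underside of its 40 mm wide collar; below the collar a steel rod 12 mm thick, 38 mm long, tip tapered. Point: on the axis, 48 mm above the collar's underside; z up. When mounted it is 71 mm above the centre of the pedestal's block.
- socket1 (a point): Tapered steel socket, 28 mm high, one of three in a row 95 mm apart along y on the fixed dark board (130 x 300 x 18 mm). Point: centre of its mouth, 46 mm above the table; z up, x across the board. The mouth is 52 mm wide and narrows downwards to match a pedestal's foot; when seated, the centre of the pedestal's block is 30 mm above this point.
- socket2 (a point): Tapered steel socket, 28 mm high, one of three in a row 95 mm apart along y on the fixed dark board (130 x 300 x 18 mm). Point: centre of its mouth, 46 mm above the table; z up, x across the board. The mouth is 52 mm wide and narrows downwards to match a pedestal's foot; when seated, the centre of the pedestal's block is 30 mm above this point.
- socket3 (a point): Tapered steel socket, 28 mm high, one of three in a row 95 mm apart along y on the fixed dark board (130 x 300 x 18 mm). Point: centre of its mouth, 46 mm above the table; z up, x across the board. The mouth is 52 mm wide and narrows downwards to match a pedestal's foot; when seated, the centre of the pedestal's block is 30 mm above this point.
- drawer (a joint): Drawer of the fixed white cabinet (200 deep, 260 wide, 150 mm high): 0 shut, grows as it is pulled out, stop at 0.17 m; slides along the handle's -x, takes about 3 N, stays where it is left. Its front is 256 mm wide and 136 mm high. Pull it out 110 mm or more to have the heads clear of the cabinet's top.
- drawer_handle (a point): Middle of the drawer's bar handle: level steel bar 11 mm thick, 110 mm long, 118 mm above the table, its axis 45 mm in front of the drawer front; moves with the drawer. x points into the cabinet (opening is along -x), y along the bar.
- drawer_slot (a point): Middle of the slot in the drawer in which the heads stand, moves with the drawer: 18 mm wide, 220 mm long along its y, 86 mm behind the outer face of the front. The heads' rods hang in it, their collars rest on its edges, 54 mm above the table, about 70 mm apart; they can slide along it. x, y, z as for the handle.
- toolpot: Bystander: yellow pot 74 mm wide, 85 mm high, with modelling sticks up to 195 mm high; origin under its centre. Leave it alone.
- clay: Bystander: lump of brown clay about 110 mm wide, 58 mm high; origin under its centre. Leave it alone.
- slipjar: Bystander: jar 72 mm wide, 100 mm high; origin under its centre. Leave it alone.
Mind the look-alikes: they are no part of the job. What is shaped like the part that bears ped1_block but pink or purple is not meant. What is shaped like the part that bears ped2_block but green or purple is not meant.

How it is judged:
On the way, in this order (a step that is already met when the one before it is completed fails the run):
1. the drawer is pulled open at least 80 mm (value of joint drawer above 0.08 m), for 0.2 s.
2. all pedestals are seated and every head is mounted ((horizontal distance between ped1_block and socket1 below 0.005 m or horizontal distance between ped1_block and socket2 below 0.005 m or horizontal distance between ped1_block and socket3 below 0.005 m) and height (world z) of each of ped1_block, ped2_block, ped3_block below 0.08 m and angle between each of ped1_block, ped2_block, ped3_block's own z axis and vertical below 0.06 rad and (horizontal distance between ped2_block and socket1 below 0.005 m or horizontal distance between ped2_block and socket2 below 0.005 m or horizontal distance between ped2_block and socket3 below 0.005 m) and (horizontal distance between ped3_block and socket1 below 0.005 m or horizontal distance between ped3_block and socket2 below 0.005 m or horizontal distance between ped3_block and socket3 below 0.005 m) and angle between each of head1_mid, head2_mid, head3_mid's own z axis and vertical below 0.08 rad and ((horizontal distance between head1_mid and ped1_block below 0.006 m and z of head1_mid in the frame of ped1_block between 0.067 and 0.075 m) or (horizontal distance between head1_mid and ped2_block below 0.006 m and z of head1_mid in the frame of ped2_block between 0.067 and 0.075 m) or (horizontal distance between head1_mid and ped3_block below 0.006 m and z of head1_mid in the frame of ped3_block between 0.067 and 0.075 m)) and ((horizontal distance between head2_mid and ped1_block below 0.006 m and z of head2_mid in the frame of ped1_block between 0.067 and 0.075 m) or (horizontal distance between head2_mid and ped2_block below 0.006 m and z of head2_mid in the frame of ped2_block between 0.067 and 0.075 m) or (horizontal distance between head2_mid and ped3_block below 0.006 m and z of head2_mid in the frame of ped3_block between 0.067 and 0.075 m)) and ((horizontal distance between head3_mid and ped1_block below 0.006 m and z of head3_mid in the frame of ped1_block between 0.067 and 0.075 m) or (horizontal distance between head3_mid and ped2_block below 0.006 m and z of head3_mid in the frame of ped2_block between 0.067 and 0.075 m) or (horizontal distance between head3_mid and ped3_block below 0.006 m and z of head3_mid in the frame of ped3_block between 0.067 and 0.075 m))), for 0.2 s.
At the end, for the whole second after the job is handed in: Every pedestal upright (0.06 rad) and home in a socket (5 mm sideways, 4 mm in height); every head present upright (0.08 rad) on a pedestal (6 mm sideways, collar within 4 mm of the wood); drawer shut to 8 mm; all at rest (all of step 2 and value of joint drawer below 0.008 m and linear speed of each of head1, head2, head3, ped1, ped2, ped3 below 0.02 m/s); the robot touches nothing.
It fails at once if the tool pot is shifted more than 30 mm (distance of toolpot from where it was at the start of the episode above 0.03 m).
It fails at once if the lump of clay is shifted more than 30 mm (distance of clay from where it was at the start of the episode above 0.03 m).
It fails at once if the jar is shifted more than 30 mm (distance of slipjar from where it was at the start of the episode above 0.03 m).
Of head1, head2, head3 only 1 to 3 are there at a start; the rules pass over those that are not, and their reading is None.
At some moment in a run one of ped1, ped2, ped3 may be knocked a few centimetres aside while the robot is not near it.
It also fails if it takes over 210 s, if anything falls off the work surface, if the arm or the gripper's body presses on something with over 40 N, if the wrist force passes 120 N, or if a joint passes its speed limit or range.

## Working session

There is one attempt and no reset: what is moved stays moved. The work goes in short steps, Python scripts to look and compute and a tool call to move; the robot and the scene stay as the last step left them, time stands still between calls to the robot, and variables do not carry over. Pictures are saved under pics/ and viewed, at most 14 in all, crops included, and the job is handed in when it is done.

Besides the shell and the picture viewer there is one more tool, called after "Call:" as a command line: name --argument value ..., lists and objects as JSON in quotes. move_arm: Moves the arm, as the interface text tells. Its arguments: {"type":"object","properties":{"rows":{"type":"string"},"squeeze":{"type":"number"}},"required":["rows"]}

```bash
ls; mkdir -p pics
python3 - <<'E'
from station import arm
import cv2,numpy as np
s=arm.get_state();print({k:np.round(v,3) for k,v in s.items()})
for n in("side","top","wrist"):
    im,d=arm.grab_frame(n);cv2.imwrite(f"pics/{n}0.png",im);np.save(f"pics/{n}0.npy",d)
    m=arm.camera_model(n);print(n,{k:np.round(v,3).tolist() for k,v in m.items()})
a=cv2.imread("pics/side0.png");b=cv2.imread("pics/top0.png")
E
```

```text
pics
{'t': np.float64(0.0), 'q': array([ 1.563,  0.359,  0.011, -0.   , -1.224, -0.288]), 'qd': array([-0.001, -0.   , -0.001,  0.001, -0.   ,  0.001]), 'joint_efforts': array([-1.0000e-03, -5.8272e+01,  2.9305e+01,  6.9970e+00,  7.0000e-03,
       -0.0000e+00]), 'eef_pos': array([0.197, 0.645, 0.234]), 'ee_rot': array([ 3.14 , -0.   , -0.296]), 'force': array([-0.192, -0.211,  0.253]), 'moment': array([ 0.028,  0.01 , -0.032]), 'gripper_force': np.float64(0.0), 'width': np.float64(0.088)}
side {'mtx': [[452.648, 0.0, 278.021], [0.0, 452.648, 207.878], [0.0, 0.0, 1.0]], 'k1': 0.014, 'camera_from_world': [[0.904, -0.428, -0.011, -0.482], [-0.28, -0.572, -0.771, 0.238], [0.324, 0.7, -0.636, 1.435], [0.0, 0.0, 0.0, 1.0]]}
top {'mtx': [[385.074, 0.0, 280.017], [0.0, 385.074, 204.909], [0.0, 0.0, 1.0]], 'k1': -0.01, 'camera_from_world': [[-0.011, -1.0, -0.024, 0.017], [-0.993, 0.014, -0.114, 0.525], [0.114, 0.023, -0.993, 1.171], [0.0, 0.0, 0.0, 1.0]]}
wrist {'mtx': [[309.688, 0.0, 278.339], [0.0, 309.688, 207.433], [0.0, 0.0, 1.0]], 'k1': -0.057, 'mount': [[0.0, -0.961, -0.278, 0.076], [1.0, 0.001, -0.001, -0.001], [0.001, -0.278, 0.961, -0.151], [0.0, 0.0, 0.0, 1.0]]}
```

View pics/top0.png

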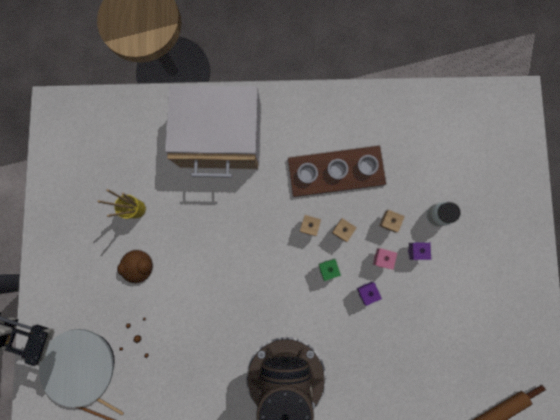

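View pics/side0.png

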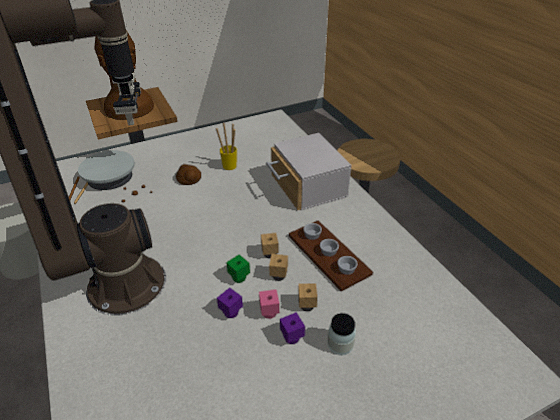

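The top view shows three wooden blocks, at (310,225), (345,230) and (392,221). The look-alikes are green (330,270), pink (386,259) and purple (420,251) and (369,293). The sockets are at (307,173), (338,169) and (368,165), and the handle bar at (212,174). The ones I want are plain wood; the coloured ones are not meant.

```bash
cat > h.py <<'E'
from station import arm
import cv2,numpy as np
from scipy.spatial.transform import Rotation as R
def pose(s=None):
    s=s or arm.get_state();T=np.eye(4);T[:3,:3]=R.from_euler('xyz',s['ee_rot']).as_matrix();T[:3,3]=s['eef_pos'];return T
def shot(n,tag=None):
    m=dict(arm.camera_model(n)); 
    wc=pose()@m['mount'] if n=='wrist' else np.linalg.inv(m['camera_from_world'])
    im,d=arm.grab_frame(n)
    if tag: cv2.imwrite(f'pics/{tag}.png',im)
    return im,d,m,wc
def rays(px,m,wc):
    K=m['mtx'];p=np.atleast_2d(px).astype(float);u=np.c_[(p[:,0]-K[0,2])/K[0,0],(p[:,1]-K[1,2])/K[1,1]]
    x=u.copy()
    for _ in range(6): x=u/(1+m['k1']*(x**2).sum(1,keepdims=True))
    c=np.c_[x,np.ones(len(x))]
    return wc[:3,3],c@wc[:3,:3].T   # origin, dir with unit depth
def plane(px,z,m,wc):
    o,d=rays(px,m,wc);return o+d*((z-o[2])/d[:,2])[:,None]
def cloud(d,m,wc):
    v,u=np.mgrid[:420,:560];o,r=rays(np.c_[u.ravel(),v.ravel()],m,wc)
    P=(o+r*d.reshape(-1,1));P[d.ravel()<=0]=np.nan;return P.reshape(420,560,3)
def tri(a,b): # two (o,d) single rays
    (o1,d1),(o2,d2)=a,b;d1=d1[0];d2=d2[0]
    s=np.linalg.lstsq(np.c_[d1,-d2],o2-o1,rcond=None)[0];p,q=o1+s[0]*d1,o2+s[1]*d2
    return (p+q)/2,np.linalg.norm(p-q)
def proj(P,m,wc):
    c=(np.linalg.inv(wc)@np.r_[P,1])[:3];x=c[:2]/c[2];x=x*(1+m['k1']*(x@x));return x*m['mtx'][0,0]+m['mtx'][:2,2]
E
python3 - <<'E'
from h import *
for n in('top','side'):
    im,d,m,wc=shot(n);P=cloud(d,m,wc);h=cv2.cvtColor(im,cv2.COLOR_BGR2HSV)
    wood=(h[...,0]>8)&(h[...,0]<25)&(h[...,1]>70)&(h[...,2]>90)
    reg=(P[...,2]>.02)&(P[...,2]<.1)&(P[...,0]>.3)&(P[...,0]<.7)&(P[...,1]<.1)
    k=(wood&reg).astype('u1')*255
    k2=(wood&reg&(P[...,2]>.066)).astype('u1')*255
    for mask,l in((k,'all'),(k2,'top')):
        N,L,S,C=cv2.connectedComponentsWithStats(mask)
        for i in range(1,N):
            if S[i,4]<60: continue
            Q=P[L==i];r=cv2.minAreaRect(Q[:,:2].astype('f4')) 
            print(n,l,C[i].round(1),S[i,4],np.nanmedian(Q,0).round(4),np.round(r[0],3),np.round(r[1],3),round(r[2],1))
    # sockets: bright grey at z~.046
    g=(h[...,1]<60)&(P[...,2]>.035)&(P[...,2]<.056)&(P[...,0]>.45)&(P[...,0]<.75)&(P[...,1]<.1)&(P[...,1]>-.4)
    N,L,S,C=cv2.connectedComponentsWithStats(g.astype('u1'))
    for i in range(1,N):
        if S[i,4]<60: continue
        Q=P[L==i]; ctr=Q[:,:2].astype('f4');e=cv2.minEnclosingCircle(ctr);print(n,'sock',C[i].round(1),S[i,4],np.round(e,4) if 0 else e,np.nanmedian(Q[:,2]))
    g=(P[...,2]>.1)&(P[...,2]<.135)&(P[...,0]>.45)&(P[...,0]<.7)&(P[...,1]>.0)&(P[...,1]<.35)
    N,L,S,C=cv2.connectedComponentsWithStats(g.astype('u1'))
    for i in range(1,N):
        if S[i,4]<30: continue
        Q=P[L==i];r=cv2.minAreaRect(Q[:,:2].astype('f4'));print(n,'handle?',C[i].round(1),S[i,4],np.nanmedian(Q,0).round(4),r)
    g=(P[...,2]>.14)&(P[...,2]<.16)&(P[...,0]>.6)&(P[...,1]>0)
    r=cv2.minAreaRect(P[g][:,:2].astype('f4'));print(n,'cab',r)
a=cv2.imread('pics/top0.png')[110:320,150:470];cv2.imwrite('pics/c1.png',cv2.resize(a,None,fx=2.4,fy=2.4,interpolation=2))
E
```

```text
top all [392.1 220.8] 275 [ 0.4681 -0.324   0.0707] [ 0.47  -0.324] [0.052 0.049] 66.3
top all [309.8 225.3] 248 [ 0.459  -0.0785  0.0711] [ 0.459 -0.079] [0.048 0.048] 72.6
top all [343.6 229.7] 267 [ 0.4433 -0.1791  0.0713] [ 0.444 -0.18 ] [0.049 0.049] 55.6
top top [392.2 220.6] 256 [ 0.4682 -0.323   0.071 ] [ 0.47  -0.324] [0.052 0.049] 66.3
top top [309.9 225. ] 230 [ 0.4591 -0.0786  0.0712] [ 0.46  -0.079] [0.048 0.047] 72.6
top top [344.  229.7] 245 [ 0.4432 -0.1798  0.0713] [ 0.444 -0.18 ] [0.049 0.049] 55.6
top sock [368.1 163.4] 131 ((0.6476081609725952, -0.2614489495754242), 0.031071892008185387) 0.04423500391104285
top sock [337.8 167.1] 115 ((0.636776328086853, -0.1690470278263092), 0.030644629150629044) 0.044309606769801446
top sock [307.7 171.2] 128 ((0.6253939270973206, -0.07658489048480988), 0.030891012400388718) 0.04441821468858509
top handle? [213.  162.4] 655 [0.6521 0.2033 0.1225] ((0.6399029493331909, 0.2007298767566681), (0.08607180416584015, 0.26162198185920715), 6.93328857421875)
top cab ((0.7613760232925415, 0.20427623391151428), (0.2611224353313446, 0.21392
[... 579 characters left out ...]
88 ((0.7074567079544067, 0.07558425515890121), 0.04038090258836746) 0.04501961188106551
side sock [312.8 228.7] 114 ((0.6294891238212585, -0.07665815949440002), 0.0327722430229187) 0.042825558201757374
side sock [329. 245.] 122 ((0.6406103372573853, -0.17064045369625092), 0.033488303422927856) 0.04276817139711997
side sock [347.6 262.5] 133 ((0.6517004370689392, -0.265546977519989), 0.033008135855197906) 0.04401632380333731
side handle? [286.7 170.3] 480 [0.6579 0.1753 0.1217] ((0.6502221822738647, 0.20410168170928955), (0.09567337483167648, 0.2691554129123688), 0.8285381197929382)
side cab ((1.271540880203247, 1.0600889921188354), (1.3317373991012573, 2.048426866531372), 0.3205569088459015)
```

View pics/c1.png

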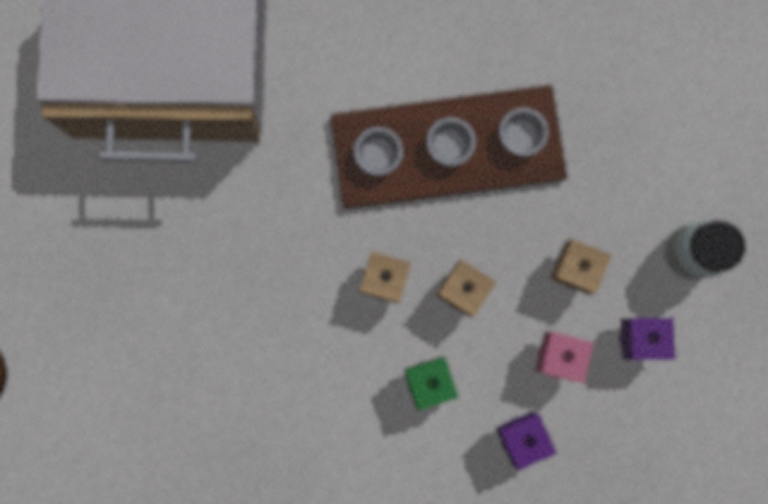

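Run:
```python
from h import *
im,d,m,wc=shot('top')
print('bar',plane([[191.7,175],[230.8,175.4]],.118+.0055,m,wc).round(4))
print('cabtop front edge',plane([[168,153],[254.5,153.5]],.15,m,wc).round(4))
```

```text
bar [[0.6064 0.2657 0.1235]
 [0.6034 0.1511 0.1235]]
cabtop front edge [[0.6665 0.3285 0.15  ]
 [0.6606 0.0794 0.15  ]]
```

Call:
move_arm --rows "0 0 10 0 0 -0.05 0.0876; 0 0 10 0 0 -0.05 0.0876; 0 0 10 0 0 0 0.0876; 0 0 10 0 0 0 0.0876; 0 0 10 0 0 0 0.0876; 0 0 10 0 0 0 0.0876; 0 0 10 0 0 0 0.0876"

```text
t: 1.18
eef_pos: [0.1968, 0.6456, 0.3345]
ee_rot: [3.141, -0.0, -1.523]
force: [0.6, -0.2, 0.2]
width: 0.0876
gripper_force: 0.0
```

Call:
move_arm --rows "0 0 4 0.0435 -0.0405 0 0.0876; 0 0 0 0.0435 -0.0405 0 0.0876; 0 0 0 0.0435 -0.0405 0 0.0876; 0 0 0 0.0435 -0.0405 0 0.0876; 0 0 0 0.0435 -0.0405 0 0.0876; 0 0 0 0.0435 -0.0405 0 0.0876; 0 0 0 0.0435 -0.0405 0 0.0876; 0 0 0 0.0435 -0.0405 0 0.0876"

```text
t: 2.17
eef_pos: [0.5189, 0.2936, 0.3349]
ee_rot: [-3.141, 0.0, -1.587]
force: [0.1, 1.0, 0.0]
width: 0.0876
gripper_force: 0.0
```

Call:
move_arm --rows "0 0 0 0.0435 -0.0405 0 0.03; 0 0 0 0.0435 -0.0405 0 0.03; 0 0 0 0 0 0 0.03; 0 0 0 0 0 0 0.03"

```text
t: 2.68
eef_pos: [0.5975, 0.2066, 0.3343]
ee_rot: [3.141, -0.0, -1.589]
force: [-0.3, 0.6, 0.2]
width: 0.0532
gripper_force: 0.0
```

Run:
```python
from h import *
s=arm.get_state();print(np.round(s['eef_pos'],4),np.round(np.degrees(s['ee_rot']),2),s['q'].round(2) if hasattr(s['q'],'round') else s['q'])
im,d,m,wc=shot('wrist','w1');P=cloud(d,m,wc)
g=(P[...,2]>.11)&(P[...,2]<.13)&(P[...,0]>.585)&(P[...,0]<.625)&(P[...,1]>.1)&(P[...,1]<.3)
Q=P[g];print(len(Q),np.median(Q,0),cv2.minAreaRect(Q[:,:2].astype('f4')))
```

```text
[0.5975 0.2066 0.3343] [179.97  -0.   -91.02] [ 0.64  0.24  0.08 -0.   -1.4  -0.66]
1005 [0.61029665 0.20444872 0.12326491] ((0.6150373220443726, 0.21112346649169922), (0.11970949172973633, 0.02196238748729229), 88.79317474365234)
```

View pics/w1.png

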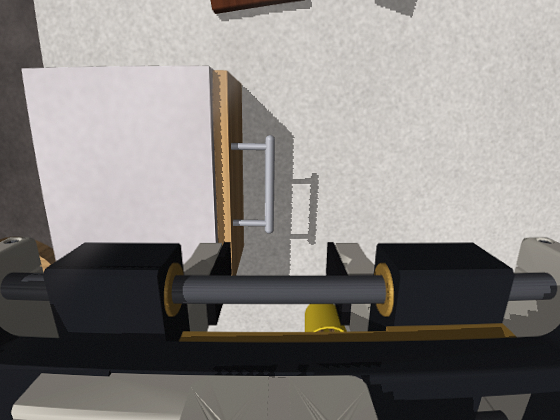

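The wrist view shows the closed drawer's front at column ~228 and the bar handle from (269,138) to (269,231).

Run:
```python
from h import *
m=dict(arm.camera_model('wrist'));T=pose();wc=T@m['mount']
print(plane([[269,138],[269,231],[240,90],[218,70]],.1235,m,wc).round(4))
h=plane([[269,184.5]],.1235,m,wc)[0];h[2]=.107
print('delta tool',(T[:3,:3].T@(h-T[:3,3])).round(4))
```

```text
[[0.6084 0.1553 0.1235]
 [0.6111 0.2688 0.1235]
 [0.6392 0.1025 0.1235]
 [0.6623 0.0811 0.1235]]
delta tool [-0.0026 -0.0125  0.2275]
```

Call:
move_arm --rows "0 0 0.4 -0.002 -0.012 0.04 0.03; 0 0 0 0 0 0.05 0.03; 0 0 0 0 0 0.05 0.03; 0 0 0 0 0 0.05 0.03; 0 0 0 0 0 0.0375 0.03; 0 0 0 0 0 0 0.03"

```text
t: 3.48
eef_pos: [0.6071, 0.209, 0.1045]
ee_rot: [3.137, -0.003, -1.593]
force: [0.2, -0.5, 0.8]
width: 0.0302
gripper_force: 0.0
```

Call:
move_arm --rows "0 0 0 0 0 0 0; 0 0 0 0 0 0 0; 0 0 0 0 0 0 0; 0 0 0 0 0 0 0" --squeeze 20

```text
t: 3.98
eef_pos: [0.6087, 0.2095, 0.109]
ee_rot: [-3.141, 0.002, -1.594]
force: [-7.6, 3.0, 7.7]
width: 0.0103
gripper_force: 20.0
```

Call:
move_arm --rows "0 0 0 0 0.02 0 0; 0 0 0 0 0.02 0 0; 0 0 0 0 0.021 0 0; 0 0 0 0 0.021 0 0; 0 0 0 0 0.021 0 0; 0 0 0 0 0.021 0 0; 0 0 0 0 0.021 0 0; 0 0 0 0 0.02 0 0"

```text
t: 4.97
eef_pos: [0.4461, 0.2151, 0.1091]
ee_rot: [-3.137, 0.005, -1.594]
force: [3.7, 5.6, -3.1]
width: 0.0102
gripper_force: 20.0
```

Call:
move_arm --rows "0 0 0 0 0 0 0; 0 0 0 0 0 0 0; 0 0 0 0 0 0 0.035; 0 0 0 0 0 0 0.035; 0 0 0 0 0 0 0.035"

```text
t: 5.6
eef_pos: [0.4447, 0.2124, 0.1073]
ee_rot: [-3.141, 0.0, -1.595]
force: [0.3, 0.1, 0.1]
width: 0.0331
gripper_force: 0.0
```

Call:
move_arm --rows "0 0 0 0 0 -0.04 0.035; 0 0 0 0 0 -0.05 0.0876; 0 0 0 0.01 -0.03 -0.05 0.0876; 0 0 0 0.02 -0.04 -0.05 0.0876; 0 0 0 0.02 -0.04 -0.03 0.0876; 0 0 0 0 0 0 0.0876; 0 0 0 0 0 0 0.0876"

```text
t: 6.48
eef_pos: [0.5501, 0.161, 0.3227]
ee_rot: [3.14, -0.0, -1.595]
force: [0.3, 0.1, -0.4]
width: 0.0864
gripper_force: 0.0
```

Run:
```python
from h import *
s=arm.get_state();print(np.round(s['eef_pos'],4),np.round(np.degrees(s['ee_rot']),2))
im,d,m,wc=shot('wrist','w2');np.savez('pics/w2.npz',d=d,wc=wc)
im,d,m,wc=shot('top','t2')
```

```text
[0.5501 0.161  0.3227] [ 1.7991e+02 -3.0000e-02 -9.1410e+01]
```

View pics/w2.png

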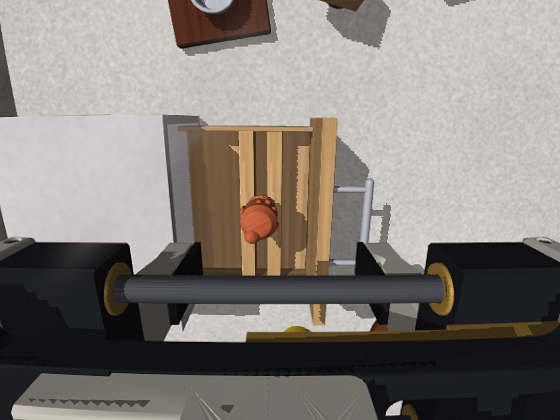

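Run:
```python
from h import *
im=cv2.imread('pics/t2.png');cv2.imwrite('pics/t2c.png',cv2.resize(im[90:260,140:460],None,fx=2.4,fy=2.4,interpolation=2))
```

```text
(no output)
```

View pics/t2c.png

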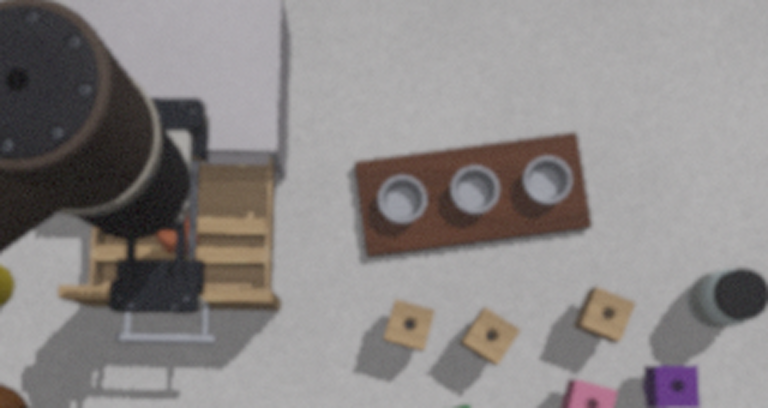

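Call:
move_arm --rows "0 0 0 0.05 0.03 0 0.07; 0 0 0 0.05 0.03 0 0.07; 0 0 0 0.05 0.03 0 0.07; 0 0 0 0.05 0.02 -0.01 0.07; 0 0 0 0.04 0 -0.01 0.07; 0 0 0 0 0 0 0.07"

```text
t: 7.32
eef_pos: [0.4342, -0.0773, 0.3442]
ee_rot: [-3.14, 0.0, -1.596]
force: [-0.4, 0.1, 0.4]
width: 0.0698
gripper_force: 0.0
```

Run:
```python
from h import *
s=arm.get_state();print(np.round(s['eef_pos'],4),np.round(np.degrees(s['ee_rot']),2))
for n in('top','side'):
    im,d,m,wc=shot(n,n+'3');P=cloud(d,m,wc);h=cv2.cvtColor(im,cv2.COLOR_BGR2HSV)
    g=((h[...,0]<9)|(h[...,0]>174))&(h[...,1]>120)&(h[...,2]>80)&(P[...,0]>.4)&(P[...,0]<.75)&(P[...,1]>.05)&(P[...,1]<.4)&(P[...,2]>.05)&(P[...,2]<.2)
    N,L,S,C=cv2.connectedComponentsWithStats(g.astype('u1'))
    for i in range(1,N):
        if S[i,4]>25: print(n,C[i].round(1),S[i,4],np.median(P[L==i],0).round(3))
im,d,m,wc=shot('wrist','w3');P=cloud(d,m,wc);h=cv2.cvtColor(im,cv2.COLOR_BGR2HSV)
# wood tops
k=(h[...,0]>8)&(h[...,0]<25)&(h[...,1]>60)&(P[...,2]>.066)&(P[...,2]<.08)&(P[...,1]<.05)&(P[...,0]<.75)
N,L,S,C=cv2.connectedComponentsWithStats(k.astype('u1'))
for i in range(1,N):
    if S[i,4]>200: Q=P[L==i];print('wrist',C[i].round(1),S[i,4],np.median(Q,0).round(4),cv2.minAreaRect(Q[:,:2].astype('f4')))
```

```text
[ 0.4342 -0.0773  0.3442] [-1.7993e+02  1.0000e-02 -9.1450e+01]
top [216.1 190.8] 40 [0.56  0.195 0.118]
wrist [267.   93.2] 1578 [ 0.4483 -0.1809  0.0729] ((0.4479323923587799, -0.1803344190120697), (0.051993947476148605, 0.052686501294374466), 55.689208984375)
wrist [258.4 171.2] 1356 [ 0.463  -0.0795  0.0729] ((0.4632064700126648, -0.07874368131160736), (0.05237770825624466, 0.051997795701026917), 73.54594421386719)
wrist [531.4 206. ] 646 [ 0.0698 -0.0241  0.0729] ((0.06521295756101608, -0.018299415707588196), (0.12367936223745346, 0.039271704852581024), 67.93739318847656)
```

View pics/w3.png

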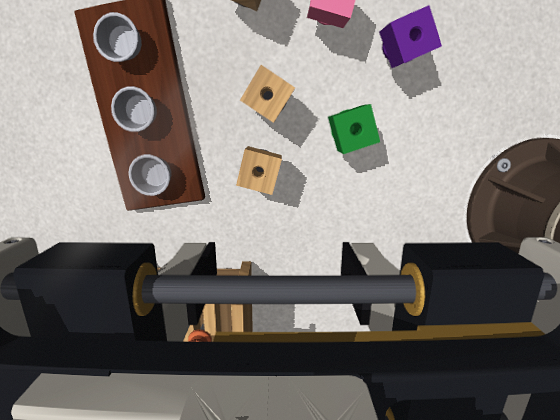

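Wrist view: the wooden pedestals are at (258,171) and (267,93), the third at the top edge near (250,2), sockets at (149,175), (133,109) and (117,37). The green, pink and purple look-alikes stand apart.

```bash
cat >> h.py <<'E'
def go(P,yaw):
    s=arm.get_state();y0=np.degrees(s['ee_rot'][2]);dz=-(yaw-y0)
    c=R.from_euler('xyz',[180,0,yaw],degrees=True).as_matrix()
    print('at',np.round(s['eef_pos'],4),'yaw',round(y0,2),'| turn z',round((dz+180)%360-180,2),'then tool shift',(c.T@(np.array(P)-s['eef_pos'])).round(4))
E
python3 - <<'E'
from h import *
m=dict(arm.camera_model('wrist'));wc=pose()@m['mount']
S=plane([[149.5,175],[132.5,109],[117,37]],.046,m,wc);print(S.round(4),np.linalg.norm(np.diff(S,axis=0),axis=1))
t=dict(arm.camera_model('top'));tw=np.linalg.inv(t['camera_from_world'])
for a,b in(([149.5,175],[307.5,172.8]),([132.5,109],[337.8,168.6]),([117,37],[368,164.8]),([258,171],[310.6,224.7]),([266.5,93],[344.8,229.3])):
    print(tri(rays(a,m,wc),rays(b,t,tw)))
go([.4632,-.0788,.041],-106.5)
E
```

```text
[[ 0.6263 -0.0734  0.046 ]
 [ 0.6385 -0.1676  0.046 ]
 [ 0.6476 -0.2617  0.046 ]] [0.09507429 0.09446783]
(array([ 0.6205425 , -0.07536752,  0.05888782]), np.float64(0.0005397697748028878))
(array([ 0.63104561, -0.1673591 ,  0.06263469]), np.float64(0.0008184525246334428))
(array([ 0.64341308, -0.26063511,  0.05471251]), np.float64(0.0022523253147222946))
(array([ 0.46146001, -0.0804396 ,  0.07830781]), np.float64(0.00354306497999243))
(array([ 0.4465843 , -0.18068876,  0.07929455]), np.float64(0.0038012649611150013))
at [ 0.4346 -0.0753  0.3431] yaw -91.32 | turn z 15.18 then tool shift [-0.0047 -0.0284  0.3021]
```

Call:
move_arm --rows "0 0 8 0 0 0 0.078; 0 0 7.2 0 0 0 0.078; 0 0 0 -0.005 -0.0285 0.05 0.078; 0 0 0 0 0 0.055 0.078; 0 0 0 0 0 0.055 0.078; 0 0 0 0 0 0.055 0.078; 0 0 0 0 0 0.055 0.078; 0 0 0 0 0 0.03 0.078"

```text
t: 8.48
eef_pos: [0.4619, -0.0783, 0.0406]
ee_rot: [3.138, -0.002, -1.858]
force: [-0.5, -0.1, 0.3]
width: 0.0781
gripper_force: 0.0
```

Call:
move_arm --rows "0 0 0 0 0 0 0.078; 0 0 0 0 0 0 0.04; 0 0 0 0 0 0 0.04; 0 0 0 0 0 0 0.04; 0 0 0 0 0 0 0.04" --squeeze 35

```text
t: 9.1
eef_pos: [0.4637, -0.0791, 0.0446]
ee_rot: [-3.141, 0.001, -1.86]
force: [-3.9, 4.2, 8.4]
width: 0.0522
gripper_force: 35.0
```

```bash
python3 -c "
from h import *
go([.6263,-.0742,.068],-106.5)"
```

```text
at [ 0.4637 -0.0791  0.0446] yaw -106.56 | turn z -0.06 then tool shift [-0.0509 -0.1545 -0.0234]
```

Call:
move_arm --rows "0 0 0 0 0 -0.03 0.04; 0 0 0 0 0 -0.035 0.04; 0 0 0 -0.013 -0.04 0 0.04; 0 0 0 -0.013 -0.04 0 0.04; 0 0 0 -0.013 -0.04 0 0.04; 0 0 0 -0.012 -0.0345 0 0.04; 0 0 0 0 0 0 0.04; 0 0 0 0 0 0 0.04"

```text
t: 10.1
eef_pos: [0.6252, -0.0745, 0.1078]
ee_rot: [3.14, -0.0, -1.86]
force: [-0.6, -0.4, -4.7]
width: 0.0517
gripper_force: 35.0
```

```bash
python3 -c "
from h import *
go([.6263,-.0742,.0716],-106.5)
im,d,m,wc=shot('wrist','w4')
im=im[:330];cv2.imwrite('pics/w4.png',im)"
```

```text
at [ 0.6252 -0.0745  0.1078] yaw -106.59 | turn z -0.09 then tool shift [-0.0006 -0.001   0.0362]
```

View pics/w4.png

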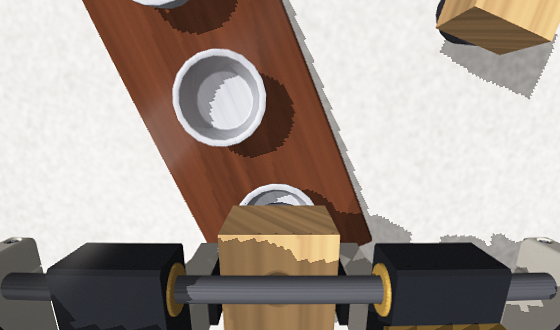

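The pedestal is held over socket 1, whose rim at (276,205) is lined up with the block at column ~278. Socket 2 is at (219,97).

Call:
move_arm --rows "0 0 0 0 -0.001 0.012 0.04; 0 0 0 0 0 0.012 0.04; 0 0 0 0 0 0.008 0.04; 0 0 0 0 0 0.006 0.04; 0 0 0 0 0 0 0.04"

```text
t: 10.78
eef_pos: [0.6269, -0.0738, 0.0712]
ee_rot: [3.141, 0.0, -1.859]
force: [-5.5, 5.5, 4.8]
width: 0.0521
gripper_force: 35.0
```

```bash
python3 -c "
from h import *
m=dict(arm.camera_model('wrist'));T=np.eye(4);T[:3,:3]=R.from_euler('xyz',[180,0,-106.59],degrees=True).as_matrix();T[:3,3]=[.6252,-.0745,.1078]
print(plane([[219,97.5]],.046,m,T@m['mount']))"
```

```text
[[ 0.63853347 -0.16915942  0.046     ]]
```

Call:
move_arm --rows "0 0 0 0 0 0 0.07; 0 0 0 0 0 0 0.07; 0 0 0 0 0 -0.05 0.078; 0 0 9 0 0 -0.05 0.078; 0 0 8.8 0 0 -0.05 0.078; 0 0 0 0.045 0.02 -0.03 0.078; 0 0 0 0.045 0.02 -0.03 0.078; 0 0 0 0.045 0.02 -0.02 0.078"

```text
t: 11.78
eef_pos: [0.5009, -0.1532, 0.3024]
ee_rot: [-3.139, 0.001, -2.17]
force: [0.1, -0.9, 1.0]
width: 0.078
gripper_force: 0.0
```

Call:
move_arm --rows "0 0 0 0.045 0.02 0 0.078; 0 0 0 0.008 0.008 0 0.078; 0 0 0 0 0 0 0.078; 0 0 0 0 0 0 0.078"

```text
t: 12.28
eef_pos: [0.4495, -0.18, 0.3005]
ee_rot: [-3.141, -0.0, -2.17]
force: [0.6, -0.3, -0.0]
width: 0.078
gripper_force: 0.0
```

```bash
cat >> h.py <<'E'
def blocks(n,lo=.066,hi=.08,tag=None,box=(.3,.75,-.45,.06)):
    im,d,m,wc=shot(n,tag);P=cloud(d,m,wc);h=cv2.cvtColor(im,cv2.COLOR_BGR2HSV)
    k=(h[...,0]>8)&(h[...,0]<25)&(h[...,1]>60)&(P[...,2]>lo)&(P[...,2]<hi)&(P[...,0]>box[0])&(P[...,0]<box[1])&(P[...,1]>box[2])&(P[...,1]<box[3])
    N,L,S,C=cv2.connectedComponentsWithStats(k.astype('u1'))
    for i in range(1,N):
        if S[i,4]>(100 if n!='wrist' else 500): Q=P[L==i];r=cv2.minAreaRect(Q[:,:2].astype('f4'));print(n,C[i].round(1),S[i,4],np.median(Q,0).round(4),'rect',np.round(r[0],4),np.round(r[1],3),round(r[2],1))
E
python3 -c "
from h import *
blocks('wrist',tag='w5');blocks('wrist',.092,.106);blocks('top');blocks('top',.09,.106)
go([.448,-.1803,.041],-124.3)"
```

```text
wrist [191.7  88.2] 2026 [ 0.4724 -0.3257  0.0728] rect [ 0.4729 -0.3255] [0.052 0.053] 65.8
wrist [279.5 177.4] 1659 [ 0.4475 -0.1812  0.0729] rect [ 0.4477 -0.1805] [0.052 0.052] 55.3
wrist [214.  320.8] 1239 [ 0.6267 -0.0736  0.0997] rect [ 0.6277 -0.0742] [0.054 0.052] 73.3
top [308.2 167.2] 240 [ 0.6304 -0.0753  0.0977] rect [ 0.6257 -0.0765] [0.052 0.052] 73.1
at [ 0.4493 -0.1798  0.3002] yaw -124.31 | turn z -0.01 then tool shift [0.0011 0.0008 0.2592]
```

Call:
move_arm --rows "0 0 0 0.001 0.001 0.05 0.078; 0 0 0 0 0 0.055 0.078; 0 0 0 0 0 0.055 0.078; 0 0 0 0 0 0.055 0.078; 0 0 0 0 0 0.042 0.078; 0 0 0 0 0 0 0.04; 0 0 0 0 0 0 0.04; 0 0 0 0 0 0 0.04"

```text
t: 13.48
eef_pos: [0.4488, -0.1804, 0.0455]
ee_rot: [-3.139, 0.002, -2.17]
force: [-3.9, 4.2, 4.7]
width: 0.0535
gripper_force: 2.9
```

Call:
move_arm --rows "0 0 0 0 0 0 0.04; 0 0 0 0 0 0 0.04; 0 0 0 0 0 -0.03 0.04; 0 0 0 0 0 -0.035 0.04; 0 0 0 0 0 0 0.04"

```text
t: 14.1
eef_pos: [0.4491, -0.1805, 0.1116]
ee_rot: [-3.136, 0.004, -2.17]
force: [0.1, -0.5, -5.6]
width: 0.0522
gripper_force: 35.0
```

```bash
python3 -c "
from h import *
go([.6385,-.1685,.0716],-104)"
```

```text
at [ 0.4491 -0.1805  0.1116] yaw -124.34 | turn z -20.34 then tool shift [-0.0575 -0.1809  0.04  ]
```

Call:
move_arm --rows "0 0 -10.2 0 0 0 0.04; 0 0 -10.2 0 0 0 0.04; 0 0 0 -0.0145 -0.045 0 0.04; 0 0 0 -0.0145 -0.045 0 0.04; 0 0 0 -0.0145 -0.045 0 0.04; 0 0 0 -0.014 -0.046 0 0.04; 0 0 0 0 0 0 0.04; 0 0 0 0 0 0 0.04"

```text
t: 15.1
eef_pos: [0.6354, -0.1681, 0.1068]
ee_rot: [3.138, -0.0, -1.815]
force: [-0.0, -1.2, -5.3]
width: 0.0516
gripper_force: 35.0
```

```bash
python3 -c "
from h import *
go([.6385,-.1685,.0716],-104)"
```

```text
at [ 0.6354 -0.1681  0.1068] yaw -103.98 | turn z 0.02 then tool shift [-0.0004 -0.0031  0.0352]
```

Call:
move_arm --rows "0 0 0 0 -0.003 0.012 0.04; 0 0 0 0 0 0.012 0.04; 0 0 0 0 0 0.008 0.04; 0 0 0 0 0 0.006 0.04; 0 0 0 0 0 0 0.04"

```text
t: 15.72
eef_pos: [0.6382, -0.1676, 0.072]
ee_rot: [3.14, 0.001, -1.814]
force: [-9.0, 9.4, 12.8]
width: 0.0521
gripper_force: 35.0
```

```bash
python3 -c "
from h import *
go([.473,-.3255,.30],-114.2)"
```

```text
at [ 0.6382 -0.1676  0.072 ] yaw -103.93 | turn z 10.27 then tool shift [ 0.2118  0.086  -0.228 ]
```

Call:
move_arm --rows "0 0 0 0 0 0 0.07; 0 0 0 0 0 0 0.07; 0 0 0 0 0 -0.05 0.07; 0 0 5 0 0 -0.05 0.07; 0 0 5.2 0 0 -0.05 0.07; 0 0 0 0.045 0.02 -0.03 0.07; 0 0 0 0.045 0.02 -0.03 0.07; 0 0 0 0.045 0.02 -0.015 0.07"

```text
t: 16.73
eef_pos: [0.5293, -0.269, 0.2978]
ee_rot: [-3.138, 0.0, -1.992]
force: [-0.4, 0.0, -0.2]
width: 0.07
gripper_force: 0.0
```

Call:
move_arm --rows "0 0 0 0.045 0.015 0 0.07; 0 0 0 0.03 0.01 0 0.07; 0 0 0 0 0 0 0.07; 0 0 0 0 0 0 0.07"

```text
t: 17.23
eef_pos: [0.4764, -0.3261, 0.2957]
ee_rot: [-3.141, -0.0, -1.993]
force: [0.2, 0.3, -0.1]
width: 0.0702
gripper_force: 0.0
```

```bash
python3 -c "
from h import *
blocks('wrist',tag='w6');blocks('wrist',.09,.106);blocks('top',.09,.106)
go([.473,-.3255,.041],-114.2)"
```

```text
wrist [290.8 139.3] 1809 [ 0.4437 -0.3654  0.0728] rect [ 0.4436 -0.365 ] [0.052 0.052] 65.9
wrist [214. 327.] 719 [ 0.6366 -0.1849  0.0994] rect [ 0.636  -0.1789] [0.032 0.053] 78.7
top [308.2 168.5] 285 [ 0.6263 -0.0751  0.0975] rect [ 0.6258 -0.0763] [0.052 0.053] 73.4
at [ 0.4768 -0.3254  0.2955] yaw -114.1 | turn z 0.1 then tool shift [0.0016 0.0035 0.2545]
```

View pics/w6.png

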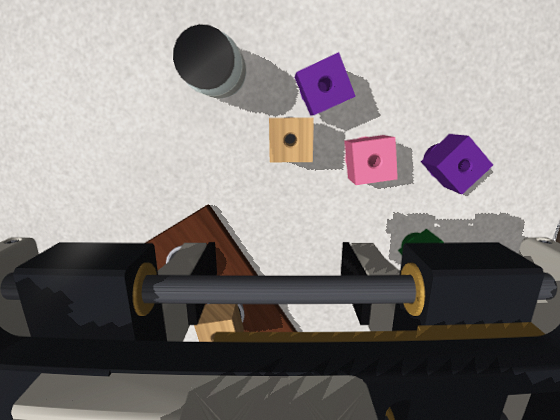

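```bash
python3 -c "
from h import *
go([.4436,-.365,.041],-114.1)
go([.4436,-.365,.041],-24.1)"
```

```text
at [ 0.4768 -0.3254  0.2955] yaw -114.1 | turn z 0.0 then tool shift [0.0497 0.0142 0.2545]
at [ 0.4768 -0.3254  0.2955] yaw -114.1 | turn z -90.0 then tool shift [-0.0142  0.0497  0.2545]
```

The third pedestal was knocked to (290,139), between the jar (205,60), purple (325,83) and pink (372,160). It is the only plain wood block there, so I grip it higher to keep the gripper body above the jar.

Call:
move_arm --rows "0 0 0 0.05 0.014 0 0.064; 0 0 0 0 0 0.04 0.064; 0 0 0 0 0 0.04 0.064; 0 0 0 0 0 0.04 0.064; 0 0 0 0 0 0 0.064; 0 0 0 0 0 0 0.064"

```text
t: 18.12
eef_pos: [0.4442, -0.3661, 0.1772]
ee_rot: [-3.14, -0.001, -1.991]
force: [0.6, 0.2, 0.8]
width: 0.0638
gripper_force: 0.0
```

```bash
python3 -c "
from h import *
im,d,m,wc=shot('wrist','w7');P=cloud(d,m,wc)
g=(P[...,2]>.09)&(P[...,2]<.112)&(P[...,0]>.3)&(P[...,0]<.6)&(P[...,1]<-.37)
if g.sum()>50: print('jar',cv2.minEnclosingCircle(P[g][:,:2].astype('f4')),np.median(P[g][:,2]))
blocks('wrist')
go([.4436,-.365,.052],-114.1)"
```

```text
jar ((0.49328672885894775, -0.48295801877975464), 0.031949516385793686) 0.10088066676228019
wrist [280.9 206.3] 3414 [ 0.4433 -0.3662  0.073 ] rect [ 0.4438 -0.3647] [0.052 0.052] 66.3
at [ 0.4443 -0.3661  0.1777] yaw -114.1 | turn z -0.0 then tool shift [-0.0007  0.0011  0.1257]
```

Call:
move_arm --rows "0 0 0 -0.001 0.001 0.04 0.064; 0 0 0 0 0 0.04 0.064; 0 0 0 0 0 0.044 0.064; 0 0 0 0 0 0 0.064; 0 0 0 0 0 0 0.04; 0 0 0 0 0 0 0.04; 0 0 0 0 0 0 0.04; 0 0 0 0 0 0 0.04"

```text
t: 19.23
eef_pos: [0.4437, -0.3651, 0.0541]
ee_rot: [-3.138, -0.0, -1.992]
force: [-1.3, 1.7, 7.4]
width: 0.0518
gripper_force: 35.0
```

Call:
move_arm --rows "0 0 0 0 0 0 0.04; 0 0 0 0 0 -0.035 0.04; 0 0 0 0 0 -0.04 0.04; 0 0 0 0 0 -0.02 0.04; 0 0 0 0 0 0 0.04"

```text
t: 19.85
eef_pos: [0.4435, -0.3647, 0.1489]
ee_rot: [-3.137, 0.0, -1.992]
force: [-0.9, -0.1, -5.2]
width: 0.0517
gripper_force: 34.9
```

```bash
python3 -c "
from h import *
go([.6486,-.2625,.079],-104)"
```

```text
at [ 0.4435 -0.3647  0.1489] yaw -114.15 | turn z -10.15 then tool shift [-0.1488 -0.1743  0.0699]
```

Call:
move_arm --rows "0 0 -10.1 0 0 0 0.04; 0 0 0 -0.037 -0.0437 0 0.04; 0 0 0 -0.037 -0.0437 0 0.04; 0 0 0 -0.037 -0.0437 0 0.04; 0 0 0 -0.037 -0.0437 0.015 0.04; 0 0 0 0 0 0.015 0.04; 0 0 0 0 0 0 0.04; 0 0 0 0 0 0 0.04"

```text
t: 20.85
eef_pos: [0.6471, -0.2638, 0.1165]
ee_rot: [3.141, -0.0, -1.817]
force: [-0.3, -0.3, -4.3]
width: 0.0516
gripper_force: 35.0
```

```bash
python3 -c "
from h import *
go([.649,-.262,.081],-104)"
```

```text
at [ 0.6471 -0.2638  0.1165] yaw -104.09 | turn z -0.09 then tool shift [-0.0022 -0.0014  0.0355]
```

Call:
move_arm --rows "0 0 0 -0.002 -0.0015 0.012 0.04; 0 0 0 0 0 0.012 0.04; 0 0 0 0 0 0.008 0.04; 0 0 0 0 0 0.006 0.04; 0 0 0 0 0 0 0.04"

```text
t: 21.48
eef_pos: [0.6494, -0.2627, 0.0807]
ee_rot: [3.142, -0.002, -1.816]
force: [-6.9, -1.3, 9.4]
width: 0.0517
gripper_force: 35.0
```

Call:
move_arm --rows "0 0 0 0 0 0 0.07; 0 0 0 0 0 0 0.07; 0 0 0 0 0 -0.05 0.0876; 0 0 -7 0 0 -0.05 0.0876; 0 0 -6 0 0 -0.05 0.0876; 0 0 0 -0.05 0.0 -0.03 0.0876; 0 0 0 -0.05 0 -0.03 0.0876; 0 0 0 -0.05 0 0 0.0876"

```text
t: 22.48
eef_pos: [0.6541, -0.1104, 0.2921]
ee_rot: [-3.136, 0.0, -1.589]
force: [0.6, 0.1, -1.5]
width: 0.0877
gripper_force: 0.0
```

Call:
move_arm --rows "0 0 0 -0.05 0.015 0 0.0876; 0 0 0 -0.05 0.015 0 0.0876; 0 0 0 -0.05 0.015 0 0.0876; 0 0 0 -0.05 0.015 0 0.0876; 0 0 0 -0.05 0.015 0 0.0876; 0 0 0 -0.05 0.015 0 0.0876; 0 0 0 0 0 0 0.0876; 0 0 0 0 0 0 0.0876"

```text
t: 23.48
eef_pos: [0.5682, 0.1902, 0.2887]
ee_rot: [-3.141, 0.0, -1.588]
force: [0.1, -0.0, 0.1]
width: 0.0875
gripper_force: 0.0
```

```bash
python3 -c "
from h import *
s=arm.get_state();print(np.round(s['eef_pos'],4),np.round(np.degrees(s['ee_rot']),2))
blocks('top',.09,.106)
im,d,m,wc=shot('wrist','w8');P=cloud(d,m,wc);h=cv2.cvtColor(im,cv2.COLOR_BGR2HSV)
g=((h[...,0]<9)|(h[...,0]>174))&(h[...,1]>120)&(P[...,2]>.1)&(P[...,2]<.15)&(P[...,0]>.4)
N,L,S,C=cv2.connectedComponentsWithStats(g.astype('u1'))
for i in range(1,N):
    if S[i,4]>40: print(C[i].round(1),S[i,4],np.median(P[L==i],0).round(3),cv2.minEnclosingCircle(P[L==i][:,:2].astype('f4')))
"
```

```text
[0.5682 0.1902 0.2887] [-1.7998e+02  1.0000e-02 -9.0980e+01]
top [370.7 160.3] 302 [ 0.6479 -0.2617  0.0978] rect [ 0.6483 -0.262 ] [0.052 0.053] 75.6
top [339.5 164.5] 282 [ 0.6358 -0.1691  0.0982] rect [ 0.6368 -0.1677] [0.052 0.053] 76.4
top [308.2 168.7] 290 [ 0.6249 -0.0752  0.0973] rect [ 0.6257 -0.0763] [0.052 0.053] 73.4
[273.1 204.9] 1302 [0.575 0.204 0.126] ((0.5761966705322266, 0.2068936824798584), 0.026099793612957)
```

View pics/w8.png

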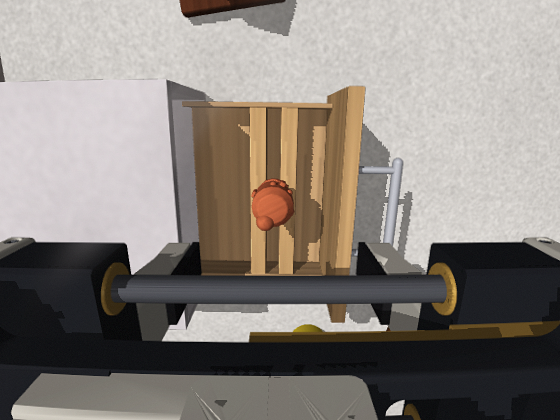

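```bash
python3 -c "
from h import *
m=dict(arm.camera_model('wrist'));wc=pose()@m['mount']
for P in([.575,.275,.125],[.575,.275,.06],[.575,.31,.054],[.575,.325,.1],[.575,.207,.118]): print(P,proj(P,m,wc).round(1))
im=cv2.imread('pics/w8.png')
# red head silhouette; collar/slot: slot edge lines at z .054
print(plane([[271.5,205],[267,120],[281,120],[264,250],[279,250]],.054,m,wc).round(4))
print(plane([[272.5,207]],.127,m,wc).round(4))
"
```

```text
[0.575, 0.275, 0.125] [275.2 266.1]
[0.575, 0.275, 0.06] [275.7 243.5]
[0.575, 0.31, 0.054] [276.3 265.3]
[0.575, 0.325, 0.1] [276.3 293. ]
[0.575, 0.207, 0.118] [273.9 206.1]
[[0.5794 0.2237 0.054 ]
 [0.5822 0.1173 0.054 ]
 [0.5653 0.1176 0.054 ]
 [0.5911 0.2868 0.054 ]
 [0.5708 0.2871 0.054 ]]
[[0.5763 0.2053 0.127 ]]
```

One head only, at (273,205). The rest of the slot is visible and empty, since a neighbour 70 mm on would show near (275,266). All three pedestals are seated.

```bash
python3 -c "
from h import *
go([.576,.2065,.101],-91.2)"
```

```text
at [0.5684 0.1892 0.2887] yaw -91.09 | turn z 0.11 then tool shift [-0.0175 -0.0072  0.1877]
```

Call:
move_arm --rows "0 0 0.2 -0.016 -0.008 0 0.075; 0 0 0 0 0 0.05 0.075; 0 0 0 0 0 0.05 0.075; 0 0 0 0 0 0.05 0.075; 0 0 0 0 0 0.034 0.075; 0 0 0 0 0 0 0.075"

```text
t: 24.32
eef_pos: [0.5755, 0.2044, 0.1018]
ee_rot: [3.137, -0.003, -1.594]
force: [0.0, -0.8, 0.1]
width: 0.075
gripper_force: 0.0
```

Call:
move_arm --rows "0 0 0 0 0 0 0.035; 0 0 0 0 0 0 0.035; 0 0 0 0 0 0 0.035; 0 0 0 0 0 0 0.035; 0 0 0 0 0 0 0.035" --squeeze 8

```text
t: 24.95
eef_pos: [0.5767, 0.206, 0.1057]
ee_rot: [-3.141, 0.001, -1.592]
force: [-2.4, 0.4, 7.8]
width: 0.0459
gripper_force: 8.0
```

Call:
move_arm --rows "0 0 0 0 0 0 0.075; 0 0 0 0 0 0 0.075; 0 0 -10 0 0 0 0.075; 0 0 -10 0 0 0 0.075; 0 0 -10 0 0 0 0.075; 0 0 -10 0 0 0 0.075; 0 0 -10 0 0 0 0.075; 0 0 -10 0 0 0 0.075"

```text
t: 25.95
eef_pos: [0.5765, 0.2056, 0.1044]
ee_rot: [3.141, 0.0, -0.54]
force: [0.5, -0.7, -0.2]
width: 0.0746
gripper_force: 0.0
```

Call:
move_arm --rows "0 0 -10 0 0 0 0.075; 0 0 -10 0 0 0 0.075; 0 0 -10 0 0 0 0.075; 0 0 0 0 0 0 0.075"

```text
t: 26.45
eef_pos: [0.5764, 0.2057, 0.1044]
ee_rot: [3.141, 0.0, -0.023]
force: [0.7, -0.2, -0.7]
width: 0.0749
gripper_force: 0.0
```

Call:
move_arm --rows "0 0 0 0 0 0 0.035; 0 0 0 0 0 0 0.035; 0 0 0 0 0 0 0.035; 0 0 0 0 0 0 0.035; 0 0 0 0 0 0 0.035" --squeeze 20

```text
t: 27.08
eef_pos: [0.5765, 0.2058, 0.1046]
ee_rot: [-3.142, -0.0, -0.022]
force: [0.1, 0.6, -1.2]
width: 0.0455
gripper_force: 20.0
```

Call:
move_arm --rows "0 0 0 0 0 -0.04 0.035; 0 0 0 0 0 -0.05 0.035; 0 0 0 0 0 -0.05 0.035; 0 0 0 0 0 -0.025 0.035; 0 0 0 0 0.045 0 0.035; 0 0 0 0 0.045 0 0.035; 0 0 0 0 0.045 0 0.035; 0 0 0 0 0.045 0 0.035"

```text
t: 28.08
eef_pos: [0.572, 0.0244, 0.2694]
ee_rot: [-3.142, 0.001, -0.022]
force: [0.3, -1.0, -1.9]
width: 0.0458
gripper_force: 20.0
```

Call:
move_arm --rows "0 0 0 0 0.045 0 0.035; 0 0 0 0 0.045 0 0.035; 0 0 0 0 0.01 0 0.035; 0 0 0 0 0 0 0.035; 0 0 0 0 0 0 0.035"

```text
t: 28.7
eef_pos: [0.5704, -0.0734, 0.2695]
ee_rot: [-3.141, 0.0, -0.021]
force: [0.2, 0.7, -1.6]
width: 0.0456
gripper_force: 20.0
```

```bash
python3 -c "
from h import *
s=arm.get_state();print(np.round(s['eef_pos'],4),np.round(np.degrees(s['ee_rot']),2),s['width'])
im,d,m,wc=shot('wrist','w9');P=cloud(d,m,wc);h=cv2.cvtColor(im,cv2.COLOR_BGR2HSV)
print(proj([.627,-.074,.099],m,wc))
# dark hole near it
c=proj([.627,-.074,.099],m,wc);u,v=c.round().astype(int)
k=np.zeros(im.shape[:2],'u1');sub=(im.max(2)<75);k[max(v-25,0):v+25,u-25:u+25]=sub[max(v-25,0):v+25,u-25:u+25]
N,L,S,C=cv2.connectedComponentsWithStats(k)
for i in range(1,N):
    if S[i,4]>15: print(C[i],S[i],plane([C[i]],.099,m,wc))
blocks('wrist',.09,.106)
"
```

```text
[ 0.5704 -0.0734  0.2695] [-1.7999e+02  1.0000e-02 -1.2100e+00] 0.04559144823936607
[279.02716467 138.30015461]
[279.01769912 135.85840708] [273 131  13  11 113] [[ 0.62943927 -0.07404026  0.099     ]]
[302.02941176 157.29411765] [300 149   4  14  34] [[ 0.60722976 -0.09738973  0.099     ]]
[259.65957447 160.78723404] [254 158  17   5  47] [[ 0.60452566 -0.05344712  0.099     ]]
wrist [462.  111.9] 2702 [ 0.6511 -0.2605  0.0992] rect [ 0.6502 -0.2623] [0.054 0.053] 76.7
wrist [371.4 123.6] 2632 [ 0.6405 -0.1676  0.0993] rect [ 0.6394 -0.1684] [0.053 0.052] 76.2
wrist [279.5 137.1] 2495 [ 0.6285 -0.0743  0.0993] rect [ 0.6278 -0.0742] [0.052 0.052] 73.9
```

View pics/w9.png

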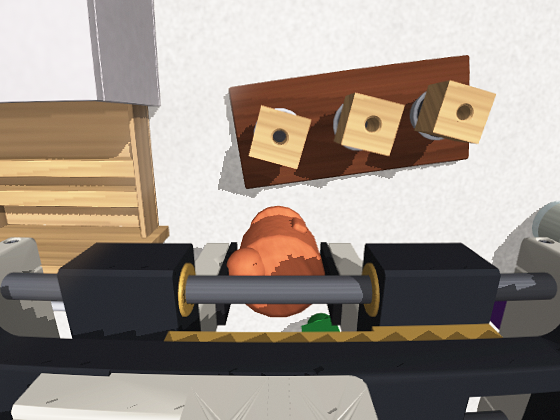

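Pedestal A's hole is at (279,136). The head is held upright, no tilt visible at (280,265).

Call:
move_arm --rows "0 0 0 0.03 0 0 0.035; 0 0 0 0.028 -0.0005 0 0.035; 0 0 0 0 0 0.035 0.035; 0 0 0 0 0 0.035 0.035; 0 0 0 0 0 0 0.035; 0 0 0 0 0 0 0.035; 0 0 0 0 0 0 0.035"

```text
t: 29.68
eef_pos: [0.6294, -0.0747, 0.2017]
ee_rot: [-3.141, -0.003, -0.021]
force: [-0.3, -0.9, -2.1]
width: 0.0454
gripper_force: 20.0
```

```bash
python3 -c "
from h import *
go([.628,-.0741,.1496],-1.2)"
```

```text
at [ 0.6294 -0.0747  0.2017] yaw -1.21 | turn z -0.01 then tool shift [-0.0014 -0.0006  0.0521]
```

Call:
move_arm --rows "0 0 0 -0.001 -0.0005 0.008 0.035; 0 0 0 0 0 0.007 0.035; 0 0 0 0 0 0.006 0.035; 0 0 0 0 0 0 0.035"

```text
t: 30.18
eef_pos: [0.627, -0.0747, 0.1779]
ee_rot: [3.141, 0.001, -0.022]
force: [-0.0, -0.8, -2.3]
width: 0.0457
gripper_force: 20.0
```

No contact force and 10 mm into the hole: it is going in.

Call:
move_arm --rows "0 0 0 0 0 0.007 0.035; 0 0 0 0 0 0.007 0.035; 0 0 0 0 0 0.006 0.035; 0 0 0 0 0 0.005 0.035; 0 0 0 0 0 0.003 0.035; 0 0 0 0 0 0 0.035"

```text
t: 30.92
eef_pos: [0.6271, -0.0745, 0.1502]
ee_rot: [3.142, 0.001, -0.022]
force: [0.6, -2.6, -3.4]
width: 0.0457
gripper_force: 20.0
```

Call:
move_arm --rows "0 0 0 0 0 0.001 0.035; 0 0 0 0 0 0.001 0.035; 0 0 0 0 0 0 0.035"

```text
t: 31.3
eef_pos: [0.6276, -0.0746, 0.1492]
ee_rot: [3.141, -0.001, -0.022]
force: [-1.6, -2.4, 2.6]
width: 0.0452
gripper_force: 20.0
```

Call:
move_arm --rows "0 0 0 0 0 0 0.075; 0 0 0 0 0 0 0.075; 0 0 0 0 0 0 0.075; 0 0 0 0 0 -0.04 0.075; 0 0 0 0 0 -0.05 0.075; 0 0 0 0 0 -0.04 0.075; 0 0 0 -0.045 0 0 0.06; 0 0 0 -0.045 0 0 0.06"

```text
t: 32.3
eef_pos: [0.5366, -0.0723, 0.2786]
ee_rot: [-3.141, -0.0, -0.022]
force: [-0.0, -0.2, 0.2]
width: 0.0621
gripper_force: 0.0
```

Call:
move_arm --rows "0 0 10 -0.05 0 0 0.03; 0 0 10 -0.04 -0.02 0 0.03; 0 0 10 0 0 0 0.03; 0 0 10 0 0 0 0.03; 0 0 10 0 0 0 0.03; 0 0 10 0 0 0 0.03; 0 0 10 0 0 0 0.03; 0 0 10 0 0 0 0.03"

```text
t: 33.3
eef_pos: [0.452, -0.0439, 0.2787]
ee_rot: [-3.141, 0.0, -1.424]
force: [-0.7, 0.3, 0.1]
width: 0.0296
gripper_force: 0.0
```

```bash
python3 -c "
from h import *
im,d,m,wc=shot('top');P=cloud(d,m,wc);h=cv2.cvtColor(im,cv2.COLOR_BGR2HSV)
blocks('top',.09,.106)
red=((h[...,0]<9)|(h[...,0]>174))&(h[...,1]>120)
for nm,g in (('sock head',red&(P[...,2]>.1)&(P[...,1]<.05)&(P[...,1]>-.35)&(P[...,0]>.5)),('drawer head',red&(P[...,2]>.08)&(P[...,1]>.05)&(P[...,1]<.36)&(P[...,0]>.4)),('bar',(P[...,2]>.112)&(P[...,2]<.13)&(P[...,1]>.15)&(P[...,1]<.27)&(P[...,0]<.475)&(P[...,0]>.41))):
    Q=P[g]
    if len(Q)>10: print(nm,len(Q),np.median(Q,0).round(4),Q[:,2].max().round(4),cv2.minAreaRect(Q[:,:2].astype('f4')))
im,d,m,wc=shot('side','s9');cv2.imwrite('pics/s9c.png',cv2.resize(im[120:330,200:440],None,fx=3,fy=3,interpolation=2)[:600])
go([.445,.212,.107],-91.4)
"
```

```text
top [370.6 160.2] 302 [ 0.6475 -0.2609  0.0975] rect [ 0.6486 -0.2621] [0.053 0.053] 75.6
top [339.6 164.5] 279 [ 0.6366 -0.1696  0.0976] rect [ 0.6368 -0.1677] [0.052 0.052] 76.5
sock head 64 [ 0.6269 -0.0715  0.1706] 0.1792 ((0.6319445371627808, -0.07387244701385498), (0.039093926548957825, 0.03361070901155472), 80.92522430419922)
at [ 0.452  -0.0439  0.2787] yaw -81.08 | turn z 10.32 then tool shift [-0.2557  0.0133  0.1717]
```

View pics/s9c.png

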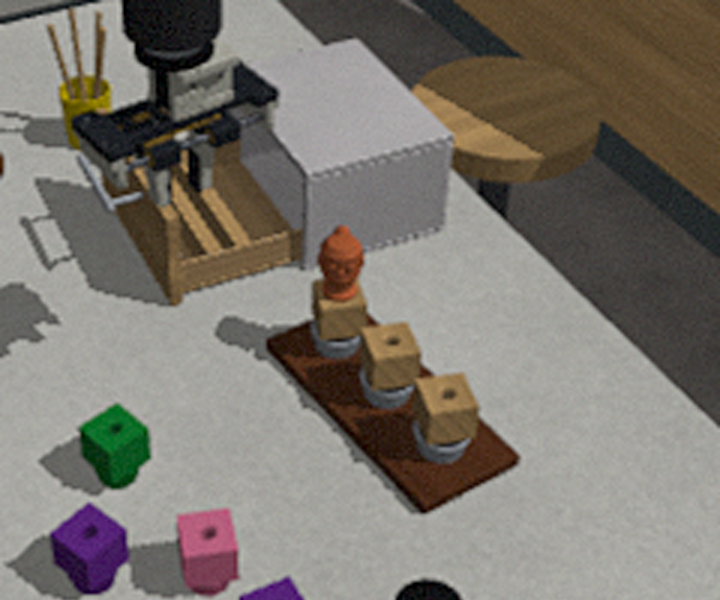

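The side view shows the head seated on the nearest pedestal with its collar on the wood, and the drawer slot empty. Next I shut the drawer.

Call:
move_arm --rows "0 0 10.3 0 0 0 0.03; 0 0 0 -0.052 0.003 0 0.03; 0 0 0 -0.052 0.003 0 0.03; 0 0 0 -0.051 0.003 0 0.03; 0 0 0 -0.051 0.002 0 0.03; 0 0 0 -0.05 0.002 0.03 0.03; 0 0 0 0 0 0.045 0.03; 0 0 0 0 0 0 0.03"

```text
t: 34.45
eef_pos: [0.4441, 0.2113, 0.2009]
ee_rot: [3.137, -0.005, -1.594]
force: [-0.2, 0.1, 0.6]
width: 0.0299
gripper_force: 0.0
```

```bash
python3 -c "
from h import *
s=arm.get_state()
im,d,m,wc=shot('wrist','w10');P=cloud(d,m,wc)
g=(P[...,2]>.115)&(P[...,2]<.127)&(P[...,1]>.12)&(P[...,1]<.21)&(P[...,0]<.47)&(P[...,0]>.40)
Q=P[g];print(len(Q),np.median(Q,0).round(4))
h=cv2.cvtColor(im,cv2.COLOR_BGR2HSV);r=((h[...,0]<9)|(h[...,0]>174))&(h[...,1]>120);print('red px',r.sum(),np.median(P[r],0))
go([.445,.212,.107],-91.4)
"
```

```text
1272 [0.447  0.1753 0.1231]
red px 1 [0.43026018 0.21704793 0.19766021]
at [0.4456 0.2118 0.2033] yaw -91.37 | turn z 0.03 then tool shift [-0.0002  0.0006  0.0963]
```

Bar at x≈0.447, right below.

Call:
move_arm --rows "0 0 0 0 -0.001 0.04 0.03; 0 0 0 0 0 0.04 0.03; 0 0 0 0 0 0.014 0.03; 0 0 0 0 0 0 0.03; 0 0 0 0 0 0 0; 0 0 0 0 0 0 0; 0 0 0 0 0 0 0" --squeeze 20

```text
t: 35.38
eef_pos: [0.4473, 0.2126, 0.1107]
ee_rot: [-3.141, 0.001, -1.598]
force: [-2.8, -0.7, 6.3]
width: 0.01
gripper_force: 20.0
```

Call:
move_arm --rows "0 0 0 0 -0.02 0 0; 0 0 0 0 -0.02 0 0; 0 0 0 0 -0.021 0 0; 0 0 0 0 -0.021 0 0; 0 0 0 0 -0.021 0 0; 0 0 0 0 -0.021 0 0; 0 0 0 0 -0.021 0 0; 0 0 0 0 -0.012 0 0"

```text
t: 36.38
eef_pos: [0.6049, 0.2073, 0.1107]
ee_rot: [-3.141, -0.001, -1.598]
force: [-3.4, -3.6, 8.3]
width: 0.0105
gripper_force: 20.0
```

Call:
move_arm --rows "0 0 0 0 -0.003 0 0; 0 0 0 0 -0.003 0 0; 0 0 0 0 0 0 0; 0 0 0 0 0 0 0"

```text
t: 36.88
eef_pos: [0.6087, 0.2072, 0.1107]
ee_rot: [3.14, -0.001, -1.598]
force: [-7.6, -1.9, 10.8]
width: 0.0102
gripper_force: 20.0
```

Call:
move_arm --rows "0 0 0 0 -0.003 0 0; 0 0 0 0 0 0 0; 0 0 0 0 0 0 0.03; 0 0 0 0 0.001 0 0.03; 0 0 0 0 0 0 0.03"

```text
t: 37.5
eef_pos: [0.6122, 0.2079, 0.1097]
ee_rot: [-3.141, 0.0, -1.598]
force: [0.7, -0.9, 0.8]
width: 0.0294
gripper_force: 0.0
```

Call:
move_arm --rows "0 0 0 0 0 -0.04 0.03; 0 0 0 0 0 -0.05 0.03; 0 0 0 0 0 -0.05 0.03; 0 0 0 0.02 0.04 -0.04 0.03; 0 0 0 0 0 0 0.03; 0 0 0 0 0 0 0.03"

```text
t: 38.25
eef_pos: [0.5714, 0.1889, 0.2898]
ee_rot: [-3.141, 0.001, -1.598]
force: [0.7, -1.2, -0.2]
width: 0.0299
gripper_force: 0.0
```

```bash
python3 -c "
from h import *
s=arm.get_state();print(s['t'],np.round(s['eef_pos'],4),np.round(s['force'],1))
im,d,m,wc=shot('wrist','w11');P=cloud(d,m,wc)
g=(P[...,2]>.115)&(P[...,2]<.127)&(P[...,1]>.15)&(P[...,1]<.26)&(P[...,0]<.63)&(P[...,0]>.55)
Q=P[g];print('bar',len(Q),np.median(Q,0).round(4))
blocks('top',.09,.106)
im,d,m,wc=shot('side');P=cloud(d,m,wc);h=cv2.cvtColor(im,cv2.COLOR_BGR2HSV)
g=((h[...,0]<9)|(h[...,0]>174))&(h[...,1]>120)&(P[...,2]>.1)&(P[...,1]<.05)&(P[...,1]>-.35)&(P[...,0]>.5);print('head',g.sum(),np.median(P[g],0),P[g][:,2].max())
"
```

```text
38.25 [0.5714 0.1889 0.2898] [ 0.7 -1.2 -0.2]
bar 992 [0.6096 0.1901 0.1235]
top [370.7 160.2] 302 [ 0.6478 -0.2614  0.0977] rect [ 0.6483 -0.2619] [0.052 0.053] 76.2
top [339.6 164.5] 283 [ 0.6362 -0.1692  0.0974] rect [ 0.6368 -0.1678] [0.052 0.053] 76.8
head 55 [ 0.61635788 -0.08442201  0.14894121] 0.17405639702306241
```

```bash
python3 -c "
from station import arm
print(arm.job_done())"
```

```text
the job is handed in; nothing more can be done
None
```

I handed the job in: all three pedestals are seated, the one head in the drawer is mounted on a pedestal, and the drawer is shut; the checks I took agree, but the hand-in returned no verdict.

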